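# Free the pull link of a malt dispenser with a spring-bar fork

### The job

The yellow pull link of the malt dispenser has to come off for cleaning. Take the orange-handled fork out of its wooden stand, slip it down over the spring bar between the lug and the red collar, and push the collar gently sideways, without ramming the bar against its stop, until the link drops into the pocket below. Then draw the fork out, stand it back fully home in its stand, and disturb nothing else; never touch the dispenser or the link with the gripper.

Things in the scene. Friction and masses are not known exactly. Their poses are not given: they have to be found in the camera images.
- dispenser: Malt dispenser, fixed, level. Origin on the table under the pull link, z up. Grey base plate x +-65, y -200 to +120, 12 mm thick. Green tower at y -102 to -192, with hopper (y -78 to -216) 337 mm tall. Two steel lugs, 14 mm wide in x, 6 mm thick, tops at z 122, at y -11.5 to -5.5 and +5.5 to +11.5. More than 15 N from the fork damages it.
- lug_face (a point): Point of the spring bar's axis (parallel to the dispenser's y, z 110 mm) at the outer face of the +y lug (dispenser y 11.5). The bar is a steel rod 6 mm thick; from here to the barrel 52.5 mm further in +y it lies bare, but for the red collar, with free space below down to the base plate and above. The fork goes over it here, close to the lug.
- collar_nominal (a point): On the bar's axis, 20 mm from the lug's face: where the red collar's near face nominally is. The collar (radius 12, 6 mm thick) is clamped to the bar anywhere within +-9 mm of it along the bar, different each time and not measured: feel for it. Pushing it towards +y (to the barrel) draws the bar out of the link.
- bar_tip (a point): Rest position of the spring bar's tip (dispenser y -6), past the link; the point does not move with the bar. The spring resists with about 4 N at first touch of the collar plus 0.4 N per mm; the link drops after roughly 9 to 12 mm of push; at 13 mm (9.2 N) the bar meets a hard stop. It springs back by itself.
- barrel (a point): Bar axis at the near end of the brass spring barrel, radius 12, 42 mm long towards +y, on a grey pillar (dispenser y 64 to 106, top at z 122).
- pocket (a point): Centre of the rubber floor (z 14) of the catch pocket between the lugs, right below the link: 32 (x) by 11 (y) mm, with walls all round up to z 42 (outside 40 by 23 mm).
- link: Yellow link, 26 (x) by 8 (y) by 60 mm tall, 50 g, hanging on the spring bar between the two lugs. Origin: centre of its square eye (10 mm opening, axis along y); z up, its foot is 50 mm below the origin. Hanging, the origin is at dispenser z 108; dropped, it stands in the pocket, origin at about dispenser z 64.
- fork: Fork, about 120 g, upright, tines down. Origin midway between the tine tips, z up the handle. Two steel tines 16 long, 5 (x) by 4 (y) mm, 11 mm gap between them in x; blade 21 by 4 mm up to z 30; black guard 42 by 26 mm, z 30 to 34; orange handle 22 (x) by 18 (y) mm, z 34 to 88. Push along y (flat of the blade), either way. Grip across the 18 mm, 20 to 25 mm above the guard.
- stand: Wooden fork stand, 70 (x) by 52 (y) by 34 mm high, fixed to the table. Origin: centre of its underside, z up. In its top a pocket 34 (x) by 16 (y) mm, open down to the table, takes the tines and blade; the guard rests on the top, so the fork's origin is then at z 4. The fork starts there with its axes along the stand's.
- spare_link: Bystander: steel spare link lying flat on the table, about 26 by 60 by 8 mm. Origin beside its eye on the underside.
- hop_jar_a: Bystander: small glass jar of hops, diameter 64, 70 mm tall, origin under its centre. It may stand in any of the three places shared with the stand and the other hop jar.
- hop_jar_b: Bystander: the other small hop jar, same size, origin under its centre.
- malt_jar_a: Bystander: glass jar of malt, diameter 110, 165 mm tall, origin under its centre.
- malt_jar_b: Bystander: glass jar of pale malt, diameter 110, 165 mm tall, origin under its centre.
- malt_jar_c: Bystander: glass jar of roasted malt, diameter 110, 165 mm tall, origin under its centre.
- bottle: Bystander: tall clear bottle with a cork, diameter 72, 260 mm tall, origin under its centre.
- scoop: Bystander: metal tasting spoon lying on the table.

How it is judged:
By the outcome, as a careful person would: the job done as asked, in the order asked, and still so for the second after the job is handed in, with the robot touching nothing.
It also fails if it takes over 56 s, if anything falls off the work surface, if the arm or the gripper's body presses on something with over 40 N, if the wrist force passes 120 N, or if a joint passes its speed limit or range.

### The arm

A 6-joint arm with a two-finger parallel gripper is mounted at the origin on the work surface. World frame = base frame: x ahead of the robot, y to its left, z up, the work surface at z = 0. Lengths are in m, angles in rad, forces in N, time in s.
With the tool pointing down it reaches from about 0.25 to 0.725 m from the base axis. Payload 4 kg.
Tool frame: the origin (TCP) lies midway between the tips of the shut fingers; the grasp point (between the pads) lies 19 mm behind it; z points along the fingers, x is the direction in which the jaws open and shut, and the axes are right-handed (so a half turn about z gives the same grasp; the last joint's range is limited). The gripper opens to 85 mm and grips with 20 to 120 N. Pads are 22 mm wide; open, the fingers measure 114 mm over their backs; the gripper's body (76 mm by 85 mm) begins 54 mm behind the grasp point. The pads swing forward as they close: fully open they stand 13 mm farther back than shut.
Start: joints at [-1.143, 0.241, 0.005, 1.335, 0, 1.571], TCP at [0.207, -0.455, 0.231] pointing down, gripper open.
Joint ranges: [-2.72, 2.72], [-1.05, 1.87], [-1.09, 1.28], [-1.99, 2.15], [-1.42, 1.44], [-3.14, 3.14]. Speed limits (rad/s): [2.79, 2.79, 3.14, 3.14, 3.14, 3.14].

### API

Orientations are given as a unit quaternion [x, y, z, w].
In Python, from workcell import bot, vision, ticket gives the robot as it stands.
- The arm moves only by the tool play_rows, never from a script. Its argument "deltas" is one flat list of numbers, 5 for each row, row after row: the opening, from 0 (shut) to 1 (fully open), then the shift along the tool's x, y, z in units of 60 mm (1.0 is 60 mm), then the turn about the tool's z in degrees. A call has 1 to 12 rows; each row shifts and turns the pose as measured when the row begins, along the tool's axes as they then stand; what a row does not reach is not made up. A row lasts 1/8 s, in which the tool goes at most 62.5 mm and 10.7 degrees, less where a joint would pass 70% of its speed; a pose out of reach is approached as far as the arm can. A call is refused whole if a number of a shift passes 1 or a number of a turn 10.7, either way. A call with a gripper value outside its range is refused whole. The fingers move at their own pace and stop on an object; the grip force is fixed at half the most. Time passes only in rows, so rows that do not move let the fingers close. It gives the time, the measured TCP pose, the force and the opening at its end, in the units of the state.
- bot.get_obs(): the state, without advancing time (a new reading comes with each control period).
- vision.camera(name): name is "side" or "top"; returns a dict with "color" (400x640x3 uint8, blue, green, red), "intrinsics" (3x3 intrinsics, pixels), "rvec" (rotation vector, rad) and "tvec" (3), from world to camera coordinates, as OpenCV has them. Camera axes: x right, y down, z forward; pixel columns grow to the right and rows downward; lengths in m; the calibration is good to about 2 mm. A picture is of the moment at which its call begins. There is no depth.
- ticket.job_done(): hands the job in, once; it reports no verdict.
The state is a dict: "clock": time; "joint_pos": joint angles; "joint_vel": joint speeds; "tau": joint torques, N m; "eef_pos": TCP position; "tool_rot": TCP orientation; "ft_force": force on the tool from outside, world axes, zero at the start; "ft_torque": the same for the moment, N m; "grip_width": finger opening in m.
Only numpy, scipy, OpenCV 4.12 (cv2) and the standard library are available. Lean on these libraries where they do the work, as an engineer would, in place of code of your own. Each camera call takes 0.05 s, during which the arm holds its last target. There are 200 camera calls.

## Working session

There is one attempt and no reset: what is moved stays moved. The work goes in short steps, Python scripts to look and compute and a tool call to move; the robot and the scene stay as the last step left them, time stands still between calls to the robot, and variables do not carry over. Pictures are saved under pics/ and viewed, about 8 in all and at most 12, crops included, and the job is handed in when it is done.

Besides the shell and the picture viewer there is one more tool, called after "Call:" as name(argument=value, ...), one argument or row to a line, values as JSON. play_rows: Moves the arm, as the interface text tells. Its arguments: {"type":"object","properties":{"deltas":{"type":"array"}},"required":["deltas"]}

```bash
mkdir -p pics; ls; python3 - <<'E'
from workcell import bot, vision
import cv2,numpy as np,pickle
o=bot.get_obs()
for k,v in o.items(): print(k,np.round(v,3))
d={}
for n in("side","top"):
    c=vision.camera(n); d[n]=c
    R=cv2.Rodrigues(np.array(c["rvec"],float))[0]; print(n,np.round(-R.T@np.array(c["tvec"]).ravel(),3),np.round(R,3).tolist(),np.array(c["intrinsics"]).tolist())
    cv2.imwrite(f"pics/{n}0.png",c["color"])
pickle.dump(d,open("v0.pkl","wb"))
E
```

```text
pics
clock 0.0
joint_pos [-1.143  0.241  0.004  1.335  0.     1.571]
joint_vel [-0.    -0.001 -0.    -0.001  0.002  0.   ]
tau [ 0.0000e+00 -3.7232e+01  2.5241e+01  1.7000e-02  0.0000e+00  0.0000e+00]
eef_pos [ 0.207 -0.454  0.23 ]
tool_rot [ 0.841 -0.541 -0.001 -0.001]
ft_force [ 1.022 -0.09   0.471]
ft_torque [-0.029  0.01   0.015]
grip_width 0.086
side [0.378 0.92  1.018] [[-0.981, -0.196, 0.005], [-0.143, 0.697, -0.702], [0.134, -0.69, -0.712]] [[392.5657966219975, 0.0, 318.67317639394116], [0.0, 392.5657966219975, 190.80227473771492], [0.0, 0.0, 1.0]]
top [0.272 0.033 1.724] [[-0.001, -1.0, 0.012], [-0.982, -0.001, -0.189], [0.189, -0.012, -0.982]] [[458.6649083253298, 0.0, 321.96986395909585], [0.0, 458.6649083253298, 199.52571392000652], [0.0, 0.0, 1.0]]
```

View pics/side0.png

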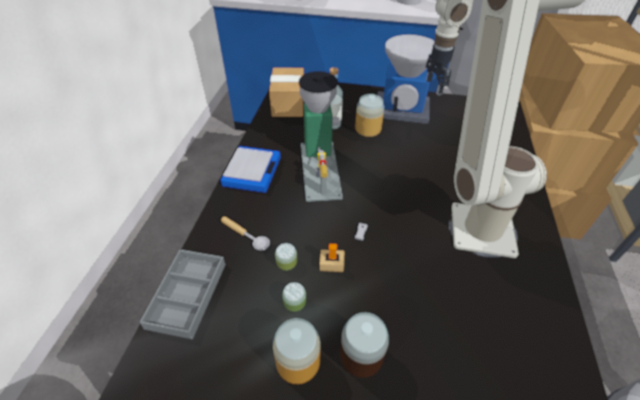

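View pics/top0.png

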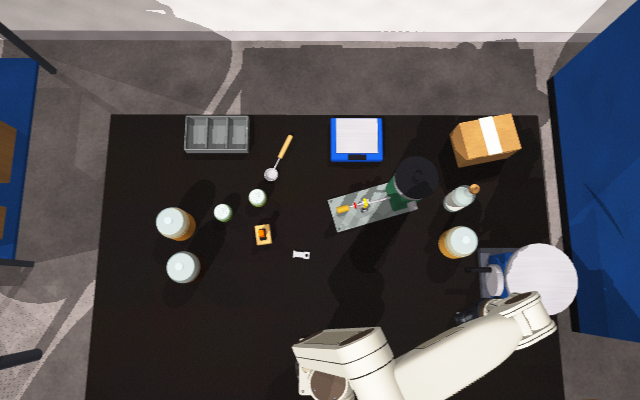

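Side shows the fork and stand near (333,255) and the dispenser plate around (322,170). Top shows the stand at (263,235) and the dispenser at (328–418, 180–232). I'll enlarge the areas that matter.

```bash
cat > h.py <<'E'
import cv2,numpy as np,pickle
def prep(c):
    R=cv2.Rodrigues(np.array(c["rvec"],float))[0]; t=np.array(c["tvec"],float).ravel()
    return R,t,np.array(c["intrinsics"],float)
def ray(c,uv):
    R,t,K=prep(c); d=R.T@np.linalg.solve(K,[uv[0],uv[1],1.]); return -R.T@t,d/np.linalg.norm(d)
def plane(c,uv,z):
    o,d=ray(c,uv); return o+d*(z-o[2])/d[2]
def proj(c,p):
    R,t,K=prep(c); q=K@(R@np.array(p,float)+t); return q[:2]/q[2]
def two(c1,u1,c2,u2):
    o1,d1=ray(c1,u1);o2,d2=ray(c2,u2)
    s=np.linalg.lstsq(np.array([d1,-d2]).T,o2-o1,rcond=None)[0]
    a,b=o1+s[0]*d1,o2+s[1]*d2; return (a+b)/2,np.linalg.norm(a-b)
E
python3 - <<'E'
import pickle,cv2,numpy as np
d=pickle.load(open("v0.pkl","rb"))
def crop(n,x,y,w,h,s): return cv2.resize(d[n]["color"][y:y+h,x:x+w],None,fx=s,fy=s,interpolation=cv2.INTER_CUBIC)
a=crop("top",320,175,100,60,6);b=crop("top",240,210,33,60,6)[:360]
cv2.imwrite("pics/t1.png",np.hstack([a,b]))
a=crop("side",290,135,65,70,8);b=crop("side",318,235,32,70,8)
cv2.imwrite("pics/s1.png",np.hstack([a,b]))
E
```

```text
(no output)
```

View pics/t1.png

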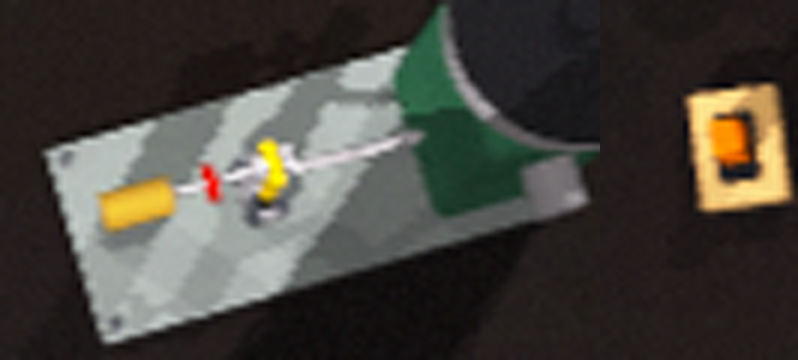

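View pics/s1.png

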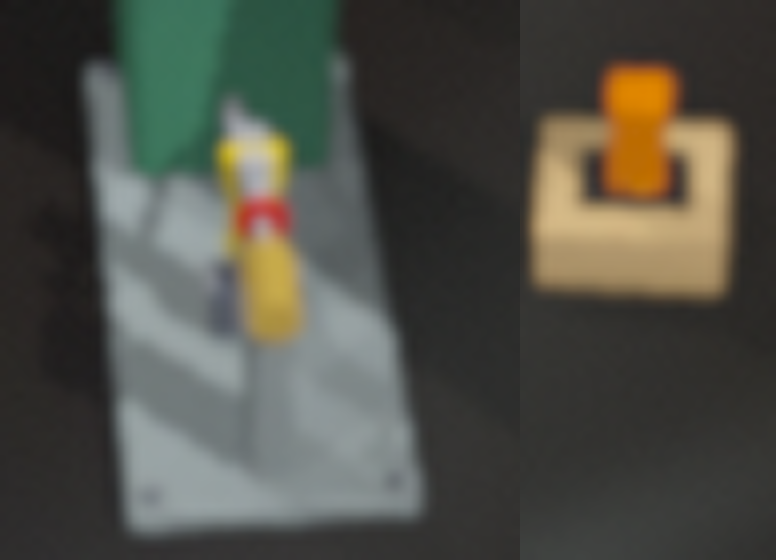

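Top crop: barrel at (349,207) full-frame px, red collar at (355,206), yellow link at (365,203), plate corners at (327.5,200), (337.5,232.5) and (418,209). Side crop: collar about (323,162), barrel about (324,170). The stand and fork are also clear in both. Next I'll measure by masks and edges.

```bash
cat > m.py <<'E'
from h import *
d=pickle.load(open("v0.pkl","rb")); T,S=d["top"],d["side"]
def mask(c,lo,hi,box,s=4):
    x,y,w,h=box
    im=cv2.resize(c["color"][y:y+h,x:x+w],None,fx=s,fy=s,interpolation=cv2.INTER_CUBIC)
    m=cv2.inRange(cv2.cvtColor(im,cv2.COLOR_BGR2HSV),np.array(lo),np.array(hi))
    n,l,st,ce=cv2.connectedComponentsWithStats(m)
    i=1+np.argmax(st[1:,4]); mm=(l==i).astype(np.uint8)
    r=cv2.minAreaRect(cv2.findNonZero(mm)); f=lambda p:(np.array(p)+.5)/s-.5+[x,y]
    return f(ce[i]),f(r[0]),np.array(r[1])/s,r[2],f(cv2.boxPoints(r)),st[i,4]/s/s
def edge(c,p,q,n=40):
    g=cv2.cvtColor(c["color"],cv2.COLOR_BGR2GRAY).astype(np.float32)
    p,q=np.array(p,float),np.array(q,float); u=(q-p)/np.linalg.norm(q-p); v=np.array([-u[1],u[0]])
    k=np.arange(-3.5,3.51,.1); P=[]
    for a in np.linspace(.06,.94,n):
        b=p+a*(q-p); xy=(b+k[:,None]*v).astype(np.float32)
        pr=cv2.remap(g,xy[:,0].reshape(1,-1),xy[:,1].reshape(1,-1),cv2.INTER_CUBIC)[0]
        gr=np.abs(np.gradient(cv2.GaussianBlur(pr.reshape(1,-1),(0,0),4)[0])); gr*=gr>gr.max()*.5
        P.append(b+v*(k@gr/gr.sum()))
    vx,vy,x0,y0=cv2.fitLine(np.array(P,np.float32),cv2.DIST_HUBER,0,.01,.001).ravel()
    return np.array([vx,vy]),np.array([x0,y0])
def inter(a,b):
    s=np.linalg.solve(np.array([a[0],-b[0]]).T,b[1]-a[1]); return a[1]+s[0]*a[0]
E
python3 - <<'E'
from m import *
np.set_printoptions(precision=4,suppress=True)
o=lambda x,y:(320+x/6,175+y/6)
A,B,C=o(45,150),o(105,345),o(587,204)
eAB=edge(T,A,B);eBC=edge(T,B,o(480,235));eAD=edge(T,A,o(395,50))
a,b=inter(eAB,eAD),inter(eAB,eBC)
pa,pb=plane(T,a,.012),plane(T,b,.012); print("top A,B",a,b,pa,pb,np.linalg.norm(pa-pb))
for e in(eBC,eAD):
    P=plane(T,e[1],.012);Q=plane(T,e[1]+e[0]*20,.012);v=(Q-P)[:2];print("yaw of long edge",np.degrees(np.arctan2(v[1],v[0])))
v=pa-pb;print("yaw x axis",np.degrees(np.arctan2(v[1],v[0])))
s=lambda x,y:(290+x/8,135+y/8)
eL=edge(S,s(105,220),s(128,520));eR=edge(S,s(395,310),s(422,490))
for n,e in(("L",eL),("R",eR)):
    P=plane(S,e[1],.012);Q=plane(S,e[1]+e[0]*20,.012);v=(Q-P)[:2];print("side",n,P,np.degrees(np.arctan2(v[1],v[0])))
for nm,lo,hi,bt,bs in(("barrel",(12,110,90),(33,255,255),(333,198,17,18),(318,164,12,16)),
  ("collar",(0,120,90),(8,255,255),(348,195,14,20),(315,155,16,15)),
  ("link",(20,120,90),(40,255,255),(355,195,20,20),(314,148,14,20)),
  ("fork",(5,150,110),(20,255,255),(250,220,30,30),(325,238,20,30)),
  ("wood",(10,50,90),(25,160,255),(250,220,30,30),(315,242,36,35))):
    r=mask(T,lo,hi,bt);q=mask(S,lo,hi,bs);p=two(T,r[0],S,q[0]);p2=two(T,r[1],S,q[1])
    print(nm,r[0],r[1],r[2],r[3],r[5],"|",q[0],q[2],q[5],"->",p[0],p[1],p2[0],p2[1])
E
```

```text
top A,B [326.9612 199.6607] [336.8361 232.0618] [ 0.6007 -0.0068  0.012 ] [ 0.477  -0.0435  0.012 ] 0.12902916670095474
yaw of long edge -73.62820921003586
yaw of long edge -73.4941339325623
yaw x axis 16.504149871318507
side L [ 0.6306 -0.0922  0.012 ] 106.51199913662133
side R [ 0.4947 -0.0997  0.012 ] 106.47408273428802
barrel [342.378  208.5339] [342.3302 208.5307] [ 6.7307 12.5342] 74.05460357666016 79.375 | [323.0874 169.923 ] [14.1804  6.8684] 75.125 -> [ 0.5511 -0.0594  0.112 ] 0.0033670799638598186 [ 0.5506 -0.0591  0.1137] 0.0029802192961239245
collar [354.7384 205.0142] [354.8007 204.9459] [6.2309 2.4262] 72.89727020263672 12.125 | [322.726  161.2587] [4.25 5.75] 16.25 -> [ 0.5624 -0.1037  0.1119] 0.00031576519040241933 [ 0.5631 -0.1041  0.1103] 0.0006344458104265173
link [364.8381 203.1175] [364.9084 202.9763] [10.2756  4.8463] 88.26429748535156 31.375 | [322.2647 166.1176] [7.9076 3.3729] 17.0 -> [ 0.576  -0.1466  0.0507] 0.008709432230555418 [ 0.5766 -0.1469  0.0501] 0.008672887042149384
fork [260.853  232.9496] [260.9122 232.8402] [8.5383 6.5129] 77.90524291992188 47.5625 | [332.3371 250.7122] [16.75  9.25] 139.1875 -> [0.4676 0.2343 0.067 ] 0.0009429405939092897 [0.4676 0.2343 0.0657] 0.00012980079205820972
wood [262.8894 234.342 ] [262.6326 234.1639] [20.5724 15.9503] 82.7249984741211 242.625 | [331.6304 261.0912] [25.6768 29.2701] 477.25 -> [0.4686 0.2333 0.0119] 0.0003874326486842685 [0.4681 0.2319 0.0317] 0.0027321090240437127
```

Plate yaw 16.5°, collar triangulates to dispenser (0, 38, 112) mm, and the fork handle centre to z 66, all plausible. Next: stand yaw and the move plan.

```bash
python3 - <<'E'
from m import *
np.set_printoptions(precision=4,suppress=True)
o=lambda x,y:(240+(x-600)/6,210+y/6)
E=[edge(T,o(*p),o(*q)) for p,q in(((690,97),(775,87)),((690,97),(702,210)),((776,87),(793,203)))]
for n,e,z in zip(("up","left","right"),E,(.034,.034,.034)):
    P=plane(T,e[1],z);Q=plane(T,e[1]+e[0]*10,z);v=(Q-P)[:2];print(n,P,np.degrees(np.arctan2(v[1],v[0])))
print("corner +x+y",plane(T,inter(E[0],E[1]),.034))
s=lambda x,y:(318+(x-520)/8,235+y/8)
for n,p,q in(("bottom",(533,292),(725,298)),("topback",(545,117),(730,124)),("topfront",(530,232),(730,240))):
    e=edge(S,s(*p),s(*q)); z=0 if n=="bottom" else .034
    P=plane(S,e[1],z);Q=plane(S,e[1]+e[0]*10,z);v=(Q-P)[:2];print("side",n,P,np.degrees(np.arctan2(v[1],v[0])))
print("grinder?",plane(T,(480,268),.1),plane(T,(540,280),.3),"maltjar",plane(T,(458,240),.165),"bottle",plane(T,(475,188),.26),"hopjars",plane(T,(223,212),.07),plane(T,(258,198),.07))
E
```

```text
up [0.5013 0.2334 0.034 ] -76.94440046034308
left [0.4593 0.258  0.034 ] -170.72187441524244
right [0.4672 0.2039 0.034 ] -171.66158692153311
corner +x+y [0.4943 0.2637 0.034 ]
side bottom [0.4613 0.2601 0.    ] -172.36404688618487
side topback [0.4719 0.2057 0.034 ] -171.10145944403524
side topfront [0.463  0.2565 0.034 ] -170.60829394449536
grinder? [ 0.3396 -0.5427  0.1   ] [ 0.2946 -0.6546  0.3   ] maltjar [ 0.4316 -0.4505  0.165 ] bottle [ 0.5926 -0.4867  0.26  ] hopjars [0.5434 0.3735 0.07  ] [0.5955 0.2475 0.07  ]
```

Call:
play_rows(
  deltas=[1, 0, 0, -0.5, 4, 1, -0.8, 0.2, -0.3, 6, 1, -0.9, 0.2, 0, 6, 1, -0.9, 0.2, 0, 0],
)

```text
clock: 0.6
eef_pos: [0.1338, -0.3107, 0.2773]
tool_rot: [0.755, -0.656, -0.004, -0.002]
ft_force: [0.2, 1.0, 1.1]
grip_width: 0.0854
```

Call:
play_rows(
  deltas=[1, -0.3, -0.9, 0, -1, 1, -0.4, -0.9, 0, 0, 1, -0.6, -0.8, 0, 0, 1, -0.8, -0.6, 0, 0, 1, -0.8, -0.6, 0, 0, 1, -0.8, -0.6, 0, 0, 1, -0.8, -0.6, 0, 0, 1, -0.8, -0.5, 0, 0],
)

```text
clock: 1.6
eef_pos: [0.4169, 0.0628, 0.2774]
tool_rot: [0.757, -0.654, -0.003, -0.001]
ft_force: [0.8, -0.7, -0.3]
grip_width: 0.0851
```

Call:
play_rows(
  deltas=[1, -0.85, -0.4, 0.2, 0, 1, -0.85, -0.4, 0.6, 0, 1, -0.7, -0.3, 0.8, 0, 1, -0.2, -0.1, 0.5, 0, 1, 0, 0, 0, 0],
)

```text
clock: 2.22
eef_pos: [0.4739, 0.1526, 0.158]
tool_rot: [0.795, -0.606, -0.031, -0.02]
ft_force: [0.2, -0.5, -0.5]
grip_width: 0.0854
```

```bash
cat > st.py <<'E'
from workcell import bot; import numpy as np
from scipy.spatial.transform import Rotation as Ro
o=bot.get_obs(); R=Ro.from_quat(o["tool_rot"]).as_matrix()
print(round(o["clock"],2),"q",np.round(o["joint_pos"],3),"qd",np.round(o["joint_vel"],3),"p",np.round(o["eef_pos"],4),"f",np.round(o["ft_force"],2),"m",np.round(o["ft_torque"],3),"w",round(float(o["grip_width"]),4))
print("R cols x,y,z",np.round(R.T,4).tolist(),"xang",np.round(np.degrees(np.arctan2(R[1,0],R[0,0])),2))
def plan(tgt,xang):
    d=R.T@(np.array(tgt)-o["eef_pos"])/.06
    print("shift units",np.round(d,3),"turn",round(float(-(xang-np.degrees(np.arctan2(R[1,0],R[0,0])))),2))
import sys
if len(sys.argv)>1: plan([float(v) for v in sys.argv[1:4]],float(sys.argv[4]))
E
python3 st.py .4676 .2343 .13 -81.2
```

```text
2.23 q [ 0.267  0.285 -0.134  1.157  0.074  3.141] qd [ 0.001 -0.019  0.034  0.011 -0.003  0.   ] p [0.4739 0.1526 0.158 ] f [ 0.23 -0.52 -0.52] m [-0.109 -0.057  0.012] w 0.0854
R cols x,y,z [[0.2635, -0.9619, -0.0734], [-0.9644, -0.2646, 0.005], [-0.0243, 0.0695, -0.9973]] xang -74.68
shift units [-1.303 -0.261  0.563] turn 6.52
```

Joint 6 hit its limit, which tilted the tool slightly. I'll use the half-turn grasp, rotating back, then check the tilt.

Call:
play_rows(
  deltas=[1, 0, 0, -0.1, -10, 1, 0, 0, -0.1, -10.7, 1, 0, 0, 0, -10.7, 1, 0, 0, 0, -10.7, 1, 0, 0, 0, -10.7],
)

```text
clock: 2.85
eef_pos: [0.4752, 0.15, 0.177]
tool_rot: [0.982, -0.186, -0.016, -0.033]
ft_force: [-0.6, 0.0, -0.4]
grip_width: 0.0857
```

```bash
python3 st.py .4676 .2343 .13 98.8
```

```text
2.85 q [ 0.262  0.268 -0.106  1.197  0.072  2.206] qd [-0.006 -0.017  0.013  0.018 -0.002 -1.489] p [0.4752 0.15   0.177 ] f [-0.64  0.02 -0.41] m [-0.042 -0.066 -0.045] w 0.0857
R cols x,y,z [[0.9307, -0.3633, -0.0428], [-0.3654, -0.929, -0.0581], [-0.0187, 0.0697, -0.9974]] xang -21.33
shift units [-0.595 -1.214  0.881] turn -120.13
```

Tilt persists in q5 (0.072 rad; pitch is level). Pushing joint 6 against its lower limit should undo it symmetrically, at about 6 s, which the time budget allows.

Call:
play_rows(
  deltas=[1, 0, 0, 0, -10.7, 1, 0, 0, 0, -10.7, 1, 0, 0, 0, -10.7, 1, 0, 0, 0, -10.7, 1, 0, 0, 0, -10.7, 1, 0, 0, 0, -10.7, 1, 0, 0, 0, -10.7, 1, 0, 0, 0, -10.7, 1, 0, 0, 0, -10.7, 1, 0, 0, 0, -10.7, 1, 0, 0, 0, -10.7, 1, 0, 0, 0, -10.7],
)

```text
clock: 4.35
eef_pos: [0.4794, 0.1445, 0.1988]
tool_rot: [0.591, 0.806, 0.031, -0.019]
ft_force: [-0.1, 0.4, 0.2]
grip_width: 0.0854
```

Call:
play_rows(
  deltas=[1, 0, 0, 0, -10.7, 1, 0, 0, 0, -10.7, 1, 0, 0, 0, -10.7, 1, 0, 0, 0, -10.7, 1, 0, 0, 0, -10.7, 1, 0, 0, 0, -10.7, 1, 0, 0, 0, -10.7, 1, 0, 0, 0, -10.7, 1, 0, 0, 0, -10.7, 1, 0, 0, 0, -10.7, 1, 0, 0, 0, -10.7, 1, 0, 0, 0, -10.7],
)

```text
clock: 5.85
eef_pos: [0.4824, 0.1387, 0.2207]
tool_rot: [-0.471, 0.881, 0.026, 0.031]
ft_force: [0.5, 0.1, 0.0]
grip_width: 0.0856
```

```bash
python3 st.py .4676 .2343 .13 98.8
```

```text
5.85 q [ 0.24   0.211 -0.064  1.248  0.066 -2.312] qd [-0.006 -0.019  0.012  0.017 -0.002 -1.491] p [0.4824 0.1387 0.2207] f [0.48 0.06 0.05] m [-0.072  0.012  0.012] w 0.0856
R cols x,y,z [[-0.5534, -0.829, -0.0799], [-0.8323, 0.554, 0.0167], [0.0305, 0.0758, -0.9967]] xang -123.73
shift units [-1.064  1.062  1.62 ] turn -222.53
```

Call:
play_rows(
  deltas=[1, 0, 0, 0, -10.7, 1, 0, 0, 0, -10.7, 1, 0, 0, 0, -10.7, 1, 0, 0, 0, -10.7, 1, 0, 0, 0, -6],
)

```text
clock: 6.48
eef_pos: [0.4815, 0.1431, 0.2298]
tool_rot: [0.791, -0.611, -0.005, -0.041]
ft_force: [0.6, -0.5, 0.7]
grip_width: 0.0854
```

```bash
python3 st.py
```

```text
6.47 q [ 0.254  0.198 -0.056  1.257  0.058 -3.142] qd [ 0.153 -0.031  0.005 -0.001 -0.054 -0.018] p [0.4815 0.1431 0.2298] f [ 0.64 -0.45  0.72] m [-0.068 -0.036  0.106] w 0.0854
R cols x,y,z [[0.2543, -0.9654, -0.0577], [-0.9662, -0.2509, -0.0595], [0.0429, 0.0709, -0.9966]] xang -75.25
```

Call:
play_rows(
  deltas=[1, 0, 0, 0, -5],
)

```text
clock: 6.6
eef_pos: [0.4751, 0.1635, 0.2316]
tool_rot: [0.807, -0.589, 0.005, -0.037]
ft_force: [-0.7, 0.6, -0.3]
grip_width: 0.0853
```

```bash
python3 st.py
```

```text
6.6 q [ 0.31   0.193 -0.058  1.253  0.035 -3.14 ] qd [ 0.472 -0.047 -0.017 -0.024 -0.17  -0.009] p [0.4751 0.1635 0.2316] f [-0.71  0.58 -0.25] m [-0.053  0.04  -0.04 ] w 0.0853
R cols x,y,z [[0.306, -0.9514, -0.0353], [-0.9506, -0.3033, -0.0663], [0.0524, 0.0539, -0.9972]] xang -72.17
```

Call:
play_rows(
  deltas=[1, 0, 0, 0, -4],
)

```text
clock: 6.72
eef_pos: [0.4691, 0.1801, 0.2335]
tool_rot: [0.821, -0.57, 0.013, -0.034]
ft_force: [0.9, 0.6, -0.5]
grip_width: 0.0852
```

```bash
python3 st.py
```

```text
6.72 q [ 0.356  0.188 -0.059  1.253  0.017 -3.141] qd [ 0.353 -0.033 -0.002 -0.001 -0.148 -0.001] p [0.4691 0.1801 0.2335] f [ 0.85  0.56 -0.46] m [-0.13   0.049  0.005] w 0.0852
R cols x,y,z [[0.3488, -0.937, -0.0174], [-0.9353, -0.3468, -0.0707], [0.0602, 0.0409, -0.9973]] xang -69.58
```

Call:
play_rows(
  deltas=[1, 0, 0, 0, -1, 1, 0, 0, 0, 10.7, 1, 0, 0, 0, 10.7, 1, 0, 0, 0, 10.7, 1, 0, 0, 0, 10.7, 1, 0, 0, 0, 10.7],
)

```text
clock: 7.48
eef_pos: [0.4684, 0.1816, 0.2403]
tool_rot: [-0.477, 0.878, 0.0, 0.04]
ft_force: [0.3, -0.0, 0.4]
grip_width: 0.0852
```

```bash
python3 st.py
```

```text
7.47 q [ 0.363  0.179 -0.053  1.261  0.011 -2.202] qd [-1.400e-02 -1.100e-02  8.000e-03  1.100e-02 -1.000e-03  1.472e+00] p [0.4684 0.1816 0.2403] f [ 0.26 -0.    0.38] m [-0.087  0.095  0.041] w 0.0852
R cols x,y,z [[-0.5427, -0.837, -0.0698], [-0.8371, 0.5458, -0.0372], [0.0692, 0.0382, -0.9969]] xang -122.96
```

Call:
play_rows(
  deltas=[1, 0.8, 0.58, 0, 0, 1, 0.8, 0.58, 0, 0, 1, 0.8, 0.58, 0, 0, 1, 0.8, 0.58, 0, 0],
)

```text
clock: 7.98
eef_pos: [0.2463, 0.0944, 0.2223]
tool_rot: [-0.473, 0.88, -0.001, 0.041]
ft_force: [-1.4, -1.3, 1.2]
grip_width: 0.0854
```

```bash
python3 st.py
```

```text
7.97 q [ 0.354 -0.312 -0.55   1.252  0.01  -2.203] qd [-2.000e-02 -1.077e+00 -8.140e-01  2.380e-01 -1.000e-03 -5.000e-03] p [0.2463 0.0944 0.2223] f [-1.37 -1.35  1.18] m [-0.024  0.022  0.027] w 0.0854
R cols x,y,z [[-0.5488, -0.8329, -0.0716], [-0.8328, 0.5522, -0.04], [0.0728, 0.0377, -0.9966]] xang -123.38
```

Call:
play_rows(
  deltas=[1, 0.1, 0.1, 0.8, 5, 1, 0.3, 0.2, 0.8, 5, 1, 0.4, 0.2, 0.3, 5],
)

```text
clock: 8.35
eef_pos: [0.2015, 0.0804, 0.1057]
tool_rot: [-0.348, 0.936, 0.004, 0.05]
ft_force: [0.5, -0.3, 1.9]
grip_width: 0.0852
```

```bash
python3 st.py
```

```text
8.35 q [ 0.369 -0.332 -0.884  0.919  0.007 -1.912] qd [ 0.025 -0.327 -0.615 -0.359 -0.006  0.752] p [0.2015 0.0804 0.1057] f [ 0.49 -0.32  1.89] m [-0.017  0.139 -0.03 ] w 0.0852
R cols x,y,z [[-0.7531, -0.6509, -0.0958], [-0.6518, 0.7579, -0.0264], [0.0898, 0.0426, -0.995]] xang -139.16
```

Call:
play_rows(
  deltas=[1, 0.5, 0.2, 0.4, 0, 1, 0.5, 0.2, 0.2, 0],
)

```text
clock: 8.6
eef_pos: [0.143, 0.0601, 0.0629]
tool_rot: [-0.346, 0.937, 0.004, 0.051]
ft_force: [-0.6, -0.5, 1.2]
grip_width: 0.0856
```

```bash
python3 st.py
```

```text
8.6 q [ 0.389 -0.436 -1.06   0.845  0.004 -1.889] qd [ 0.095 -0.546 -0.571 -0.072 -0.013  0.112] p [0.143  0.0601 0.0629] f [-0.62 -0.46  1.16] m [-0.072  0.078  0.006] w 0.0856
R cols x,y,z [[-0.7556, -0.6477, -0.0979], [-0.6485, 0.7607, -0.0275], [0.0923, 0.0427, -0.9948]] xang -139.39
```

Call:
play_rows(
  deltas=[1, 0, 0, -0.5, 10.7, 1, -0.5, 0, -0.6, 10.7, 1, -0.89, 0.14, -0.2, 10.7, 1, -0.85, 0.3, 0, 10.7, 1, -0.78, 0.45, 0, 10.7, 1, -0.5, 0.4, 0, 10.7, 1, 0, 0, 0, 0],
)

```text
clock: 9.48
eef_pos: [0.343, 0.1609, 0.1668]
tool_rot: [0.21, 0.976, 0.031, 0.043]
ft_force: [0.7, -0.1, 0.3]
grip_width: 0.0854
```

```bash
python3 st.py .4676 .2343 .13 98.8
```

```text
9.47 q [ 0.441 -0.04  -0.493  1.011 -0.003 -0.705] qd [-0.01  -0.023 -0.038  0.044 -0.002  0.007] p [0.343  0.1609 0.1668] f [ 0.73 -0.13  0.33] m [-0.109  0.13  -0.02 ] w 0.0854
R cols x,y,z [[-0.9078, 0.4132, -0.0716], [0.4078, 0.9097, 0.0789], [0.0977, 0.0424, -0.9943]] xang 155.53
shift units [-1.336  1.911  0.865] turn 56.73
```

Call:
play_rows(
  deltas=[1, 0, 0, 0, 0, 1, 0, 0, 0, 0],
)

```text
clock: 9.72
eef_pos: [0.3416, 0.1595, 0.167]
tool_rot: [0.21, 0.976, 0.03, 0.043]
ft_force: [-0.6, 0.3, -0.3]
grip_width: 0.085
```

```bash
python3 st.py .4676 .2343 .13 98.8
```

```text
9.72 q [ 0.44  -0.043 -0.495  1.013 -0.004 -0.707] qd [-0.004 -0.012 -0.011  0.012  0.001 -0.008] p [0.3416 0.1595 0.167 ] f [-0.57  0.32 -0.28] m [-0.103  0.119 -0.019] w 0.085
R cols x,y,z [[-0.9079, 0.4131, -0.0711], [0.4079, 0.9097, 0.0775], [0.0967, 0.0414, -0.9945]] xang 155.53
shift units [-1.347  1.943  0.868] turn 56.73
```

Call:
play_rows(
  deltas=[1, -0.22, 0.39, 0, 10.7, 1, -0.15, 0.43, 0, 10.7, 1, -0.06, 0.45, 0, 10.7, 1, 0.02, 0.45, 0, 10.7, 1, 0.1, 0.4, 0, 10.7, 1, 0, 0, 0, 3, 1, 0, 0, 0, 0],
)

```text
clock: 10.6
eef_pos: [0.4449, 0.2354, 0.1826]
tool_rot: [0.651, 0.757, 0.047, 0.023]
ft_force: [-0.3, 0.8, -0.2]
grip_width: 0.0857
```

```bash
python3 st.py .4676 .2343 .1 98.8
```

```text
10.6 q [ 0.493  0.195 -0.189  1.083 -0.01   0.341] qd [ 0.001 -0.002  0.006 -0.004  0.001  0.006] p [0.4449 0.2354 0.1826] f [-0.31  0.78 -0.15] m [ 0.002  0.073 -0.027] w 0.0857
R cols x,y,z [[-0.1513, 0.9882, 0.0255], [0.9838, 0.1481, 0.1008], [0.0958, 0.0403, -0.9946]] xang 98.71
shift units [-0.111  0.231  1.405] turn -0.09
```

Call:
play_rows(
  deltas=[1, -0.13, 0.17, 0.3, 0, 1, 0, 0, 0.6, 0, 1, 0, 0, 0.6, 0, 1, 0, 0, 0.4, 0, 1, 0, 0, 0, 0],
)

```text
clock: 11.22
eef_pos: [0.4653, 0.2319, 0.07]
tool_rot: [0.649, 0.759, 0.048, 0.024]
ft_force: [-0.1, -0.2, 0.4]
grip_width: 0.0854
```

```bash
python3 st.py .4694 .2351 .043 98.8; python3 - <<'E'
from workcell import vision
import cv2,numpy as np
T=vision.camera("top")["color"];S=vision.camera("side")["color"]
c=lambda I,x,y,w,h,s:cv2.resize(I[y:y+h,x:x+w],None,fx=s,fy=s,interpolation=cv2.INTER_CUBIC)
cv2.imwrite("pics/g1.png",np.hstack([c(T,230,200,60,60,6),c(S,300,220,60,60,6)]))
E
```

```text
11.22 q [ 0.467  0.336 -0.324  0.803 -0.007  0.31 ] qd [-0.001 -0.031  0.014  0.007  0.001 -0.008] p [0.4653 0.2319 0.07  ] f [-0.15 -0.15  0.39] m [-0.067  0.112  0.013] w 0.0854
R cols x,y,z [[-0.1573, 0.9872, 0.0256], [0.9826, 0.1539, 0.1039], [0.0987, 0.0415, -0.9943]] xang 99.05
shift units [0.03  0.028 0.456] turn 0.25
```

View pics/g1.png

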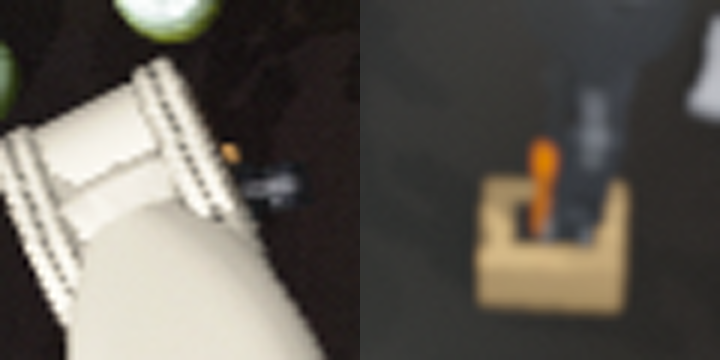

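Side crop: the near finger covers the fork's right side, with orange left of it at about x 527–555 of the crop. I'll compare with projections before closing.

```bash
python3 - <<'E'
from m import *
from workcell import bot
from scipy.spatial.transform import Rotation as Ro
o=bot.get_obs();R=Ro.from_quat(o["tool_rot"]).as_matrix();p=np.array(o["eef_pos"])
crop=lambda q:np.round((proj(S,q)-[300,220])*6+3,0)
for back in(.013,.035):
  for w in(-.011,.011): print("finger +y edge",back,w,crop(p+R@[.046,w,-back]), "inner/outer")
for z in(.038,.065,.092): print("fork",z,[crop([.4676+dx*.988,.2343+dx*.156,z]).tolist() for dx in(-.011,0,.011)])
E
```

```text
finger +y edge 0.013 -0.011 [225. 242.] inner/outer
finger +y edge 0.013 0.011 [179. 238.] inner/outer
finger +y edge 0.035 -0.011 [232. 214.] inner/outer
finger +y edge 0.035 0.011 [186. 210.] inner/outer
fork 0.038 [[218.0, 223.0], [196.0, 222.0], [174.0, 221.0]]
fork 0.065 [[220.0, 191.0], [198.0, 190.0], [176.0, 189.0]]
fork 0.092 [[222.0, 158.0], [200.0, 157.0], [177.0, 156.0]]
```

Call:
play_rows(
  deltas=[1, 0.03, 0.1, 0.2, 0, 1, 0, 0, 0.24, 0, 1, 0, 0, 0, 0],
)

```text
clock: 11.7
eef_pos: [0.4779, 0.238, 0.0481]
tool_rot: [0.648, 0.759, 0.053, 0.026]
ft_force: [0.3, -1.1, -0.1]
grip_width: 0.0853
```

```bash
python3 st.py .4734 .2351 .044 98.8
```

```text
11.7 q [ 0.466  0.382 -0.326  0.746 -0.007  0.309] qd [-0.001 -0.013  0.026  0.001  0.    -0.001] p [0.4779 0.238  0.0481] f [ 0.32 -1.14 -0.09] m [-0.096  0.138 -0.094] w 0.0853
R cols x,y,z [[-0.1578, 0.9871, 0.0287], [0.9816, 0.1536, 0.1138], [0.1079, 0.0461, -0.9931]] xang 99.08
shift units [-0.038 -0.089  0.058] turn 0.28
```

Call:
play_rows(
  deltas=[1, -0.03, -0.07, 0.05, 0, 1, 0, 0, 0, 0, 0, 0, 0, 0, 0, 0, 0, 0, 0, 0, 0, 0, 0, 0, 0, 0, 0, 0, 0, 0, 0, 0, 0, 0, 0, 0, 0, 0, 0, 0, 0, 0, 0, 0, 0],
)

```text
clock: 12.82
eef_pos: [0.4748, 0.2355, 0.0453]
tool_rot: [0.648, 0.759, 0.053, 0.027]
ft_force: [-0.2, 0.1, 0.3]
grip_width: 0.0177
```

```bash
python3 st.py .4734 .2351 .044 98.8
```

```text
12.82 q [ 0.465  0.378 -0.341  0.733 -0.008  0.308] qd [ 0.001  0.002 -0.     0.001  0.002 -0.001] p [0.4748 0.2355 0.0453] f [-0.15  0.11  0.33] m [-0.114  0.097 -0.014] w 0.0177
R cols x,y,z [[-0.1578, 0.9871, 0.0282], [0.9814, 0.1536, 0.1153], [0.1095, 0.0459, -0.9929]] xang 99.08
shift units [-0.004 -0.026  0.019] turn 0.28
```

Gripped at 17.7 mm. The home TCP pose is (0.4748, 0.2355, 0.0453). Lifting straight up.

Call:
play_rows(
  deltas=[0, 0.01, 0.03, -0.25, 0, 0, 0.02, 0.06, -0.5, 0, 0, 0.02, 0.06, -0.5, 0, 0, 0.02, 0.06, -0.6, 0, 0, 0.01, 0.06, -0.5, 0, 0, 0.01, 0.02, -0.2, 0, 0, 0, 0, 0, 0],
)

```text
clock: 13.7
eef_pos: [0.4713, 0.2356, 0.1997]
tool_rot: [0.648, 0.759, 0.049, 0.024]
ft_force: [0.2, -0.3, -2.4]
grip_width: 0.0169
```

```bash
python3 st.py .5756 -.1198 .2 106.5
```

```text
13.7 q [ 0.468  0.225 -0.106  1.131 -0.007  0.31 ] qd [-0.     0.008 -0.019 -0.004  0.002 -0.   ] p [0.4713 0.2356 0.1997] f [ 0.16 -0.29 -2.39] m [-0.055  0.092 -0.004] w 0.0169
R cols x,y,z [[-0.158, 0.9871, 0.0266], [0.9823, 0.1544, 0.1059], [0.1004, 0.0428, -0.994]] xang 99.09
shift units [-6.122  0.794 -0.085] turn -7.41
```

Call:
play_rows(
  deltas=[0, -0.5, 0.06, 0, 0, 0, -0.8, 0.12, 0, 0, 0, -0.8, 0.12, 0, 0, 0, -0.8, 0.12, 0, -3, 0, -0.8, 0.12, 0, -4, 0, -0.7, 0.1, 0, 0, 0, -0.3, 0, 0, 0, 0, 0, 0, 0, 0],
)

```text
clock: 14.7
eef_pos: [0.5586, -0.0405, 0.181]
tool_rot: [0.598, 0.8, 0.04, 0.018]
ft_force: [-0.4, 0.2, -1.0]
grip_width: 0.0171
```

```bash
python3 st.py .5756 -.1198 .2 106.5
```

```text
14.7 q [-0.1    0.329 -0.012  1.159  0.05  -0.385] qd [ 0.007  0.009 -0.018 -0.002  0.012 -0.001] p [ 0.5586 -0.0405  0.181 ] f [-0.45  0.21 -1.03] m [-0.051  0.136 -0.004] w 0.0171
R cols x,y,z [[-0.2838, 0.9587, 0.0196], [0.9558, 0.2813, 0.0852], [0.0761, 0.0429, -0.9962]] xang 106.49
shift units [-1.342 -0.074 -0.351] turn -0.01
```

Call:
play_rows(
  deltas=[0, -0.5, -0.04, -0.2, 0, 0, -0.6, -0.03, -0.1, 0, 0, -0.25, 0, 0, 0, 0, 0, 0, 0, 0],
)

```text
clock: 15.2
eef_pos: [0.5739, -0.1148, 0.194]
tool_rot: [0.595, 0.803, 0.04, 0.013]
ft_force: [-1.2, -0.2, -1.6]
grip_width: 0.0175
```

```bash
python3 st.py .5756 -.1198 .19 106.5; python3 - <<'E'
from workcell import vision
import cv2,numpy as np,pickle
d={n:vision.camera(n) for n in("side","top")};pickle.dump(d,open("v1.pkl","wb"))
c=lambda I,x,y,w,h,s:cv2.resize(I[y:y+h,x:x+w],None,fx=s,fy=s,interpolation=cv2.INTER_CUBIC)
cv2.imwrite("pics/g2.png",np.hstack([c(d["top"]["color"],325,170,60,70,6),c(d["side"]["color"],290,110,60,70,6)]))
E
```

```text
15.2 q [-0.23   0.382  0.102  1.234  0.063 -0.523] qd [ 0.021 -0.008 -0.015  0.006  0.009  0.004] p [ 0.5739 -0.1148  0.194 ] f [-1.2  -0.2  -1.62] m [-0.017  0.08   0.023] w 0.0175
R cols x,y,z [[-0.2914, 0.9562, 0.0263], [0.9541, 0.2885, 0.0797], [0.0686, 0.0483, -0.9965]] xang 106.95
shift units [-0.09  -0.002  0.065] turn 0.45
```

View pics/g2.png

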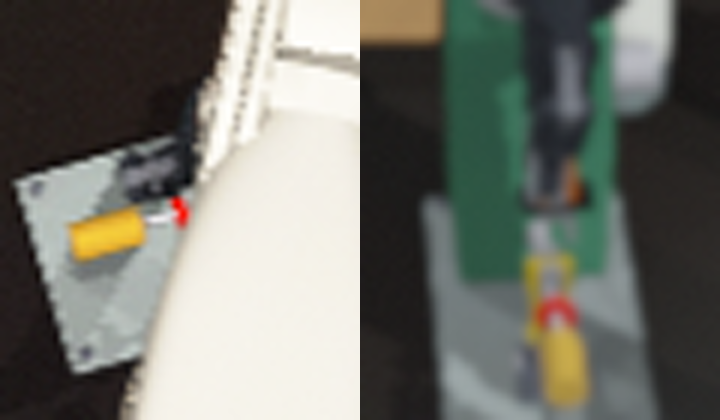

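```bash
cat > fk.py <<'E'
from m import *
from scipy.spatial.transform import Rotation as Ro
np.set_printoptions(precision=4,suppress=True)
R0=np.array([[-.1578,.9871,.0282],[.9814,.1536,.1153],[.1095,.0459,-.9929]]).T
p0=np.array([.4748,.2355,.0453])
dn=R0.T@[0,0,-1]; dn[0]=0; dn/=np.linalg.norm(dn)
org=R0.T@(np.array([.4676,.2343,.004])-p0); org[0]=0
XH=np.array([0,0,0.]);
# fork axes in tool frame: z up handle=-dn, y ~ tool x (sign), x = y cross z
fz=-dn; fy=np.array([1.,0,0]); fx=np.cross(fy,fz); F=np.array([fx,fy,fz]).T
def fork(o,q): # q in fork coords -> world
    R=Ro.from_quat(o["tool_rot"]).as_matrix(); return np.array(o["eef_pos"])+R@(org+F@np.array(q,float))
yaw=np.radians(16.5);O=np.array([.574,-.140,0]);D=np.array([[np.cos(yaw),-np.sin(yaw),0],[np.sin(yaw),np.cos(yaw),0],[0,0,1]])
todisp=lambda p:(D.T@(p-O))*1000
E
python3 - <<'E'
from fk import *
from workcell import bot
o=bot.get_obs()
for n,q in(("tip",(0,0,0)),("guard",(0,0,.03)),("top",(0,0,.088))): print(n,fork(o,q),todisp(fork(o,q)))
crop=lambda q:np.round((proj(S,q)-[290,110])*6+3+[360,0],0)
for q in((-.021,.013,.032),(.021,.013,.032),(0,.013,.032),(-.021,-.013,.032),(.021,-.013,.032),(0,0,0),(-.0105,0,0),(.0105,0,0),(-.011,.009,.04),(.011,.009,.04)): print(q,crop(fork(o,q)))
w=lambda x,y,z:O+D@np.array([x,y,z])
for y in(-.011,.0115,.035,.064): print("bar",y,crop(w(0,y,.11)))
E
```

```text
tip [ 0.5649 -0.1156  0.1532] [ -1.7532  26.0076 153.1999]
guard [ 0.5662 -0.116   0.1832] [ -0.6685  25.2276 183.1701]
top [ 0.5686 -0.1169  0.2411] [  1.4288  23.7196 241.1125]
(-0.021, 0.013, 0.032) [598. 208.]
(0.021, 0.013, 0.032) [524. 215.]
(0, 0.013, 0.032) [561. 212.]
(-0.021, -0.013, 0.032) [593. 181.]
(0.021, -0.013, 0.032) [519. 187.]
(0, 0, 0) [560. 242.]
(-0.0105, 0, 0) [578. 241.]
(0.0105, 0, 0) [542. 244.]
(-0.011, 0.009, 0.04) [579. 194.]
(0.011, 0.009, 0.04) [540. 198.]
bar -0.011 [550. 259.]
bar 0.0115 [554. 284.]
bar 0.035 [558. 310.]
bar 0.064 [562. 343.]
```

Guard in the side crop spans about 520–590 against a predicted 524–598, and collar (557,312) against predicted (558,310). I'll measure the guard ends subpixel.

```bash
python3 - <<'E'
from fk import *
d=pickle.load(open("v1.pkl","rb"));I=d["side"]["color"]
for r in range(138,152): print(r,[f"{b}/{g}/{x}" for b,g,x in I[r,313:333]])
E
```

```text
138 ['68/86/46', '73/93/49', '85/107/55', '88/109/60', '93/104/76', '104/103/91', '93/88/82', '68/62/59', '52/46/44', '55/49/48', '68/68/74', '76/86/106', '70/94/116', '77/103/95', '87/111/68', '90/114/60', '91/116/60', '89/114/60', '78/99/55', '57/70/47']
139 ['67/85/44', '73/93/49', '84/107/56', '90/110/62', '99/109/80', '108/109/95', '93/89/82', '68/62/58', '57/50/47', '61/55/54', '75/74/82', '77/89/113', '65/91/122', '67/92/98', '75/97/65', '85/107/57', '91/115/60', '89/113/60', '77/98/55', '56/70/46']
140 ['68/86/47', '73/93/49', '81/103/55', '84/103/60', '97/104/80', '107/106/94', '93/88/82', '69/63/58', '59/51/49', '64/59/56', '77/77/86', '74/88/116', '55/83/124', '49/73/97', '57/74/59', '74/92/50', '86/109/57', '90/114/61', '81/101/58', '61/73/50']
141 ['68/87/46', '72/93/49', '76/97/51', '74/88/55', '89/92/75', '103/100/92', '91/86/80', '68/63/60', '60/54/51', '71/66/64', '83/84/93', '73/89/120', '47/78/125', '33/58/96', '42/54/54', '64/79/44', '84/105/55', '92/115/63', '90/109/68', '73/85/62']
142 ['67/86/46', '70/89/47', '71/89/48', '66/78/49', '79/79/69', '96/92/87', '87/
[... 1901 characters left out ...]
1', '103/121/79', '108/119/91', '111/121/95', '103/121/81', '97/120/68', '95/120/64', '96/119/65', '101/122/75', '118/128/100', '129/132/118']
150 ['67/86/46', '68/86/47', '68/87/46', '71/89/50', '91/101/75', '122/123/112', '147/143/139', '154/149/146', '141/142/131', '122/130/106', '107/122/87', '105/119/84', '105/120/84', '101/121/76', '96/120/67', '94/119/63', '95/119/65', '101/122/76', '118/128/101', '133/135/121']
151 ['68/87/46', '69/86/47', '69/87/46', '74/93/51', '91/106/73', '116/124/107', '136/138/134', '145/144/142', '139/140/136', '126/133/123', '106/125/104', '96/122/91', '97/121/80', '97/120/70', '96/119/65', '95/119/64', '96/120/66', '103/123/78', '121/130/105', '136/138/124']
```

Fork sits about 2 mm further +x than modelled, so its tines are centred on the bar within about 1 mm. I'll shift 6 mm towards the lug and lower to just above the bar.

Call:
play_rows(
  deltas=[0, -0.06, -0.02, 0.2, 0, 0, -0.05, -0.02, 0.2, 0, 0, 0, 0, 0.05, 0, 0, 0, 0, 0, 0],
)

```text
clock: 15.8
eef_pos: [0.5739, -0.117, 0.1638]
tool_rot: [0.593, 0.804, 0.04, 0.011]
ft_force: [0.2, -0.9, -1.6]
grip_width: 0.0172
```

```bash
cat > fs.py <<'E'
from fk import *
from workcell import bot
o=bot.get_obs(); R=Ro.from_quat(o["tool_rot"]).as_matrix()
print("tip disp",todisp(fork(o,(0,0,0)))+[2,0,0],"guard",todisp(fork(o,(0,0,.03)))+[2,0,0],"F disp",D.T@np.array(o["ft_force"]),"t",round(o["clock"],2))
print("disp x,y,z mm -> tool units cols:\n",(R.T@D)/60*1)
print("fork z axis in disp",D.T@R@fz, "yaw",np.degrees(np.arctan2(R[1,0],R[0,0])))
E
python3 fs.py
```

```text
tip disp [ -0.4156  23.1403 122.807 ] guard [  0.741   22.3007 152.7729] F disp [-0.0645 -0.9375 -1.6035] t 15.8
disp x,y,z mm -> tool units cols:
 [[-0.0002  0.0167  0.0005]
 [ 0.0166  0.0002  0.0013]
 [ 0.0013  0.0005 -0.0166]]
fork z axis in disp [ 0.0386 -0.028   0.9989] yaw 107.22203374612741
```

Call:
play_rows(
  deltas=[0, -0.08, 0.01, 0, 0, 0, 0, 0, 0, 0, 0, 0, -0.01, 0.12, 0, 0, 0, -0.01, 0.08, 0, 0, 0, 0, 0, 0],
)

```text
clock: 16.42
eef_pos: [0.5762, -0.1217, 0.1515]
tool_rot: [0.593, 0.804, 0.04, 0.012]
ft_force: [0.5, -0.5, -1.8]
grip_width: 0.0176
```

```bash
python3 fs.py
```

```text
tip disp [  0.4309  17.925  110.5334] guard [  1.5491  17.1059 140.5014] F disp [ 0.2896 -0.6207 -1.8328] t 16.43
disp x,y,z mm -> tool units cols:
 [[-0.0002  0.0167  0.0005]
 [ 0.0166  0.0002  0.0013]
 [ 0.0013  0.0005 -0.0166]]
fork z axis in disp [ 0.0373 -0.0273  0.9989] yaw 107.20570490958406
```

Call:
play_rows(
  deltas=[0, 0.01, -0.01, 0.07, 0, 0, 0, -0.01, 0.06, 0, 0, 0, -0.01, 0.04, 0, 0, 0, 0, 0, 0],
)

```text
clock: 16.92
eef_pos: [0.5748, -0.121, 0.1404]
tool_rot: [0.593, 0.804, 0.04, 0.012]
ft_force: [-0.4, -0.2, -1.0]
grip_width: 0.0173
```

```bash
python3 fs.py; python3 - <<'E'
from workcell import vision
import cv2
I=vision.camera("side")["color"]
cv2.imwrite("pics/g3.png",cv2.resize(I[125:185,295:345],None,fx=9,fy=9,interpolation=cv2.INTER_CUBIC))
E
```

```text
tip disp [-0.7148 19.0255 99.4251] guard [  0.4101  18.2023 129.3927] F disp [-0.4586 -0.107  -0.955 ] t 16.93
disp x,y,z mm -> tool units cols:
 [[-0.0002  0.0167  0.0005]
 [ 0.0166  0.0002  0.0013]
 [ 0.0013  0.0005 -0.0166]]
fork z axis in disp [ 0.0375 -0.0274  0.9989] yaw 107.21182939585297
```

View pics/g3.png

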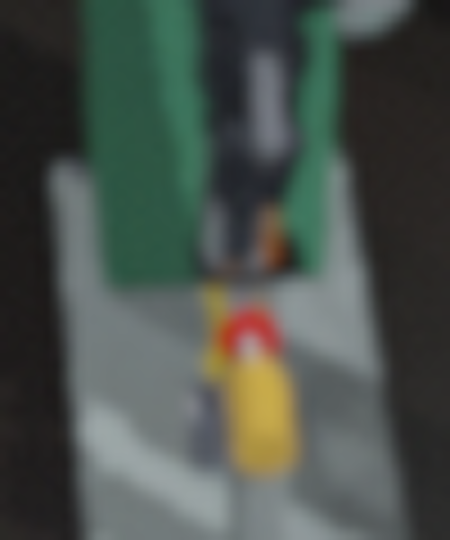

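Side crop: the guard, centre about (247,270), sits in line with the collar at (250,335). There is no contact force at tip z 99, so the fork straddles the bar. Now I'll feel for the collar.

Call:
play_rows(
  deltas=[0, 0.05, 0, 0, 0, 0, 0.05, 0, 0, 0, 0, 0.05, 0, 0, 0, 0, 0, 0, 0, 0],
)

```text
clock: 17.48
eef_pos: [0.5724, -0.1117, 0.1414]
tool_rot: [0.593, 0.804, 0.04, 0.013]
ft_force: [-0.5, -0.3, -1.2]
grip_width: 0.0173
```

```bash
python3 fs.py
```

```text
tip disp [ -0.3254  28.5935 100.4009] guard [  0.7638  27.7858 130.3702] F disp [-0.5452 -0.1695 -1.1928] t 17.48
disp x,y,z mm -> tool units cols:
 [[-0.0002  0.0167  0.0005]
 [ 0.0166  0.0002  0.0013]
 [ 0.0013  0.0005 -0.0166]]
fork z axis in disp [ 0.0363 -0.0269  0.999 ] yaw 107.22868655008874
```

Call:
play_rows(
  deltas=[0, 0.03, 0, 0, 0, 0, 0.02, 0, 0.01, 0, 0, 0, 0, 0, 0],
)

```text
clock: 17.85
eef_pos: [0.5715, -0.1086, 0.1409]
tool_rot: [0.593, 0.804, 0.04, 0.013]
ft_force: [-0.5, 0.0, -1.0]
grip_width: 0.0173
```

```bash
python3 fs.py|head -1
```

```text
tip disp [-0.2812 31.8065 99.9073] guard [  0.8053  31.0025 129.8768] F disp [-0.4759  0.1651 -1.0176] t 17.85
```

Call:
play_rows(
  deltas=[0, 0.03, 0, 0, 0, 0, 0, 0, 0, 0],
)

```text
clock: 18.1
eef_pos: [0.5709, -0.1068, 0.1409]
tool_rot: [0.593, 0.804, 0.04, 0.013]
ft_force: [0.5, -0.4, -1.7]
grip_width: 0.0171
```

```bash
python3 fs.py|head -1
```

```text
tip disp [-0.3089 33.6668 99.9206] guard [  0.778   32.8622 129.8901] F disp [ 0.3497 -0.4783 -1.7435] t 18.1
```

Call:
play_rows(
  deltas=[0, 0.03, 0, 0, 0, 0, 0, 0, 0, 0],
)

```text
clock: 18.35
eef_pos: [0.5708, -0.1064, 0.141]
tool_rot: [0.594, 0.804, 0.039, 0.014]
ft_force: [0.8, -0.9, -2.3]
grip_width: 0.0171
```

```bash
python3 fs.py|head -1
```

```text
tip disp [ -0.3402  34.0058 100.0195] guard [  0.7483  33.2892 129.9912] F disp [ 0.5035 -1.039  -2.26  ] t 18.35
```

Call:
play_rows(
  deltas=[0, 0.03, 0, 0, 0, 0, 0, 0, 0, 0],
)

```text
clock: 18.6
eef_pos: [0.5707, -0.1062, 0.1411]
tool_rot: [0.594, 0.803, 0.038, 0.015]
ft_force: [1.1, -2.0, -2.7]
grip_width: 0.0173
```

```bash
python3 fs.py|head -1
```

```text
tip disp [ -0.3485  34.1241 100.1212] guard [  0.7395  33.504  130.0951] F disp [ 0.5342 -2.2193 -2.7363] t 18.6
```

Contact is at tip y about 34.0 (collar near face about 36). Pushing on gently.

Call:
play_rows(
  deltas=[0, 0.04, 0, 0, 0, 0, 0.04, 0, 0, 0, 0, 0.04, 0, 0, 0],
)

```text
clock: 18.98
eef_pos: [0.5694, -0.1019, 0.1412]
tool_rot: [0.595, 0.803, 0.036, 0.018]
ft_force: [1.7, -6.1, -4.0]
grip_width: 0.0174
```

```bash
python3 fs.py
```

```text
tip disp [ -0.348   38.3284 100.1815] guard [  0.7412  37.8907 130.1586] F disp [-0.0913 -6.3035 -3.9579] t 18.98
disp x,y,z mm -> tool units cols:
 [[-0.0001  0.0167  0.0002]
 [ 0.0166  0.0001  0.0013]
 [ 0.0013  0.0003 -0.0166]]
fork z axis in disp [ 0.0363 -0.0146  0.9992] yaw 106.97189742458396
```

Call:
play_rows(
  deltas=[0, 0.04, 0, 0, 0, 0, 0.04, 0, 0, 0, 0, 0.03, 0, 0, 0],
)

```text
clock: 19.35
eef_pos: [0.5687, -0.0994, 0.1411]
tool_rot: [0.596, 0.802, 0.034, 0.021]
ft_force: [2.2, -6.1, -4.4]
grip_width: 0.0173
```

```bash
python3 fs.py|head -1
```

```text
tip disp [ -0.3437  40.645  100.1536] guard [  0.752   40.4724 130.1331] F disp [ 0.3354 -6.5073 -4.3878] t 19.35
```

```bash
cat > lk.py <<'E'
from fk import *
from workcell import vision
def cnt(I):
    h=cv2.cvtColor(I[145:185,310:322],cv2.COLOR_BGR2HSV); m=cv2.inRange(h,(18,110,80),(40,255,255))
    ys,xs=np.nonzero(m); return len(ys),(ys.mean()+145,xs.mean()+310) if len(ys) else None,m.any(1).nonzero()[0][[0,-1]]+145
I=vision.camera("side")["color"]; print("link yellow",cnt(I)); cv2.imwrite("last.png",I)
E
python3 lk.py
```

```text
link yellow (19, (np.float64(168.31578947368422), np.float64(320.10526315789474)), array([163, 175]))
```

Call:
play_rows(
  deltas=[0, 0.04, 0, 0, 0, 0, 0.04, 0, 0, 0],
)

```text
clock: 19.65
eef_pos: [0.5682, -0.0978, 0.1411]
tool_rot: [0.597, 0.802, 0.031, 0.024]
ft_force: [2.0, -6.6, -4.1]
grip_width: 0.017
```

```bash
python3 fs.py|head -1; python3 lk.py
```

```text
tip disp [ -0.3402  42.079  100.1359] guard [  0.7609  42.1097 130.1157] F disp [ 0.0949 -6.8657 -4.0974] t 19.65
link yellow (21, (np.float64(167.85714285714286), np.float64(319.95238095238096)), array([161, 175]))
```

Call:
play_rows(
  deltas=[0, 0.05, 0, 0, 0, 0, 0.04, 0, 0, 0],
)

```text
clock: 19.95
eef_pos: [0.5677, -0.096, 0.1411]
tool_rot: [0.598, 0.801, 0.029, 0.027]
ft_force: [3.3, -7.7, -3.6]
grip_width: 0.0176
```

```bash
python3 fs.py|head -1; python3 - <<'E'
from workcell import vision
import cv2,pickle,numpy as np
I=vision.camera("side")["color"]; J=pickle.load(open("v1.pkl","rb"))["side"]["color"]
c=lambda I:cv2.resize(I[135:190,300:340],None,fx=9,fy=9,interpolation=cv2.INTER_CUBIC)
cv2.imwrite("pics/g4.png",np.hstack([c(J),c(I)]))
E
```

```text
tip disp [ -0.3331  43.6114 100.1447] guard [  0.7737  43.8765 130.1231] F disp [ 0.9625 -8.3344 -3.6367] t 19.95
```

View pics/g4.png

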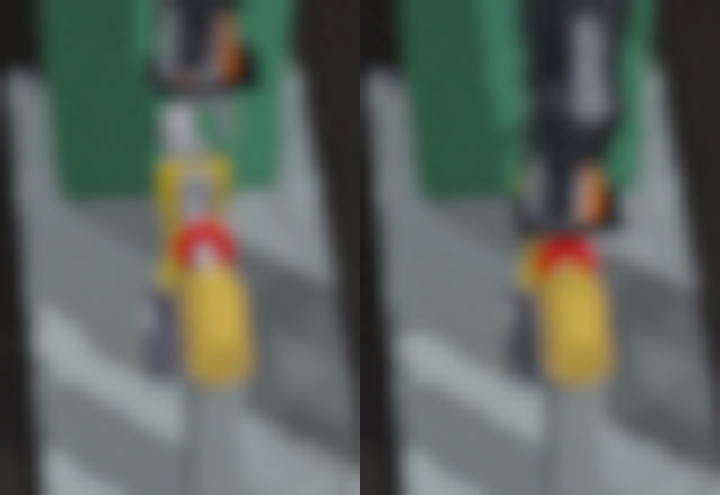

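Not yet: yellow is still visible beside the guard at crop (520,180), as in the earlier view on the left. Smaller steps from here.

```bash
cat > lk.py <<'E'
from workcell import vision
import cv2,numpy as np,sys
I=vision.camera("side")["color"].astype(int); Y=np.minimum(I[...,1],I[...,2])-I[...,0]
for r in range(150,176,2): print(r,Y[r,313:323])
cv2.imwrite(sys.argv[1],cv2.resize(I[135:190,300:340].astype(np.uint8),None,fx=9,fy=9,interpolation=cv2.INTER_CUBIC))
E
python3 lk.py pics/a.png; echo; python3 fs.py|head -1
```

```text
150 [-22 -22 -23 -23 -19 -14  -9  -7  -7  -6]
152 [-21 -22 -23 -24 -21 -13 -10  -8  -7  -8]
154 [-22 -21 -22 -19  -5   2  -4  -7  -8  -9]
156 [-15 -16 -16 -13  -3  -1  -6  -9  -9 -10]
158 [-10 -10  -9  -8  -8  -8 -10 -10 -10  -8]
160 [-9 -9 -9 -8 -6 -1  0 -4 -5 -5]
162 [-10 -10  -9  -7   5  28  41  28   9   4]
164 [-11 -10 -10  -3  21  51  63  49  38  40]
166 [-9 -9 -9 -5 19 49 60 65 75 79]
168 [-8 -8 -8 -8 -7  2 16 47 75 86]
170 [-8 -8 -7 -8 -9 -9  7 36 69 86]
172 [ -8  -7  -8 -10 -12 -10   4  28  61  81]
174 [ -8  -8  -8  -9 -11 -10   1  23  56  77]

tip disp [ -0.334   43.7102 100.1871] guard [  0.7708  43.9708 130.1656] F disp [ 0.7975 -7.4154 -4.3197] t 20.05
```

Call:
play_rows(
  deltas=[0, 0.05, 0, 0, 0, 0, 0.02, 0, 0, 0],
)

```text
clock: 20.3
eef_pos: [0.5676, -0.0955, 0.1412]
tool_rot: [0.598, 0.8, 0.026, 0.03]
ft_force: [2.6, -8.1, -4.1]
grip_width: 0.0174
```

```bash
python3 fs.py|head -1;python3 lk.py pics/b.png
```

```text
tip disp [ -0.3338  43.846  100.179 ] guard [  0.7775  44.342  130.1543] F disp [ 0.2077 -8.5137 -4.1344] t 20.3
150 [-22 -22 -23 -23 -20 -13  -9  -8  -9  -8]
152 [-21 -21 -24 -24 -23 -15  -9  -9  -7  -8]
154 [-22 -21 -22 -18  -3   6  -2  -7  -7  -9]
156 [-16 -16 -16 -11   2   8   0  -6  -9 -10]
158 [-10  -9  -9  -9  -8  -8  -8  -7  -7  -7]
160 [-9 -9 -9 -8 -6 -1  1 -1 -4 -5]
162 [-10 -10  -9  -8   5  30  42  29   9   6]
164 [-10 -11 -10  -4  22  51  63  50  42  45]
166 [-9 -8 -9 -5 19 48 61 65 75 80]
168 [-9 -8 -8 -9 -7  2 17 47 74 87]
170 [ -9  -8  -7  -8 -10  -9   6  36  69  85]
172 [ -7  -8  -8 -10 -12 -10   4  29  61  81]
174 [ -8  -8  -7 -10 -11 -10   2  23  56  77]
```

Call:
play_rows(
  deltas=[0, 0.05, 0, 0, 0, 0, 0.05, 0, 0, 0],
)

```text
clock: 20.6
eef_pos: [0.5671, -0.0938, 0.1411]
tool_rot: [0.6, 0.799, 0.024, 0.034]
ft_force: [3.5, -9.4, -4.5]
grip_width: 0.0174
```

```bash
python3 fs.py|head -1;python3 lk.py pics/b.png | sed -n '3,4p;7,12p'
```

```text
tip disp [ -0.3453  45.2809 100.1757] guard [  0.774   46.0406 130.1451] F disp [  0.7265 -10.0321  -4.5395] t 20.6
154 [-22 -21 -23 -25 -22 -13 -10  -8  -8  -9]
156 [-16 -16 -16 -16 -13 -10  -9  -8  -8 -11]
162 [-11  -9  -9  -9   3  30  46  33  11   3]
164 [-10 -10 -10  -9   6  33  53  50  44  46]
166 [-8 -8 -9 -8 11 38 59 67 77 80]
168 [-9 -9 -7 -3 23 64 72 70 79 87]
170 [-8 -8 -8 -7  4 23 30 47 70 84]
172 [ -8  -8  -8 -10 -11  -9   5  29  61  82]
```

The link dropped: its upper yellow vanished and new yellow appeared lower, at rows 168–170. Backing off the collar.

Call:
play_rows(
  deltas=[0, -0.06, 0, 0, 0, 0, -0.08, 0, 0, 0, 0, -0.08, 0, 0, 0, 0, -0.08, 0, 0, 0, 0, -0.04, 0, 0, 0, 0, 0, 0, 0, 0],
)

```text
clock: 21.4
eef_pos: [0.5723, -0.1124, 0.1413]
tool_rot: [0.599, 0.8, 0.025, 0.032]
ft_force: [0.4, 0.3, -2.3]
grip_width: 0.0173
```

```bash
python3 fs.py
```

```text
tip disp [ -0.6291  26.0718 100.3796] guard [  0.4967  26.7334 130.3512] F disp [ 0.4141  0.142  -2.306 ] t 21.4
disp x,y,z mm -> tool units cols:
 [[ 0.0001  0.0167 -0.0004]
 [ 0.0166 -0.      0.0013]
 [ 0.0013 -0.0004 -0.0166]]
fork z axis in disp [0.0375 0.0221 0.9991] yaw 106.25428391078597
```

Call:
play_rows(
  deltas=[0, 0, 0.01, -0.1, 0, 0, -0.01, 0.02, -0.25, 0, 0, -0.01, 0.03, -0.35, 0, 0, -0.01, 0.03, -0.35, 0, 0, 0, 0.01, -0.1, 0, 0, 0, 0, 0, 0],
)

```text
clock: 22.15
eef_pos: [0.5733, -0.1116, 0.2169]
tool_rot: [0.599, 0.8, 0.025, 0.033]
ft_force: [-0.4, -0.7, -2.0]
grip_width: 0.0176
```

```bash
python3 fs.py|head -1;  python3 st.py .4748 .2355 .2 99.08; python3 - <<'E'
from workcell import vision
import cv2
I=vision.camera("side")["color"]
cv2.imwrite("pics/g5.png",cv2.resize(I[120:190,290:350],None,fx=8,fy=8,interpolation=cv2.INTER_CUBIC))
E
```

```text
tip disp [  0.6477  26.5192 175.9016] guard [  1.6938  27.2009 205.8756] F disp [-0.5352 -0.5255 -2.0254] t 22.15
22.15 q [-0.201  0.348  0.112  1.252  0.018 -0.487] qd [ 0.001 -0.003  0.002  0.003  0.001 -0.002] p [ 0.5733 -0.1116  0.2169] f [-0.36 -0.66 -2.03] m [-0.017  0.087  0.032] w 0.0176
R cols x,y,z [[-0.2811, 0.9594, -0.0228], [0.956, 0.282, 0.0807], [0.0839, 0.0008, -0.9965]] xang 106.33
shift units [6.018 0.039 0.148] turn 7.25
```

View pics/g5.png

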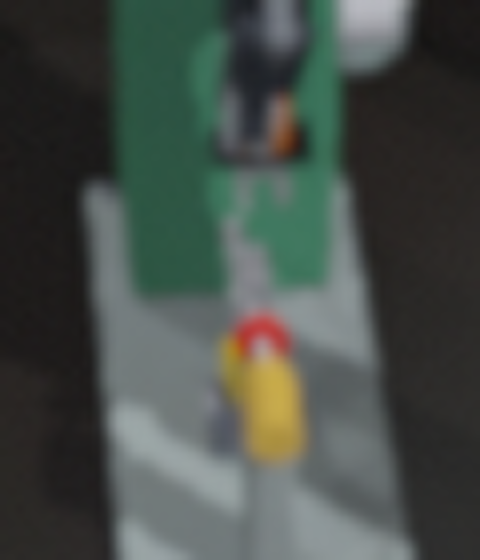

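Side crop: the link's yellow now sits low at (232,365), the collar is back at (262,330), and the tines are free at (245,190) and (283,185). Returning to the stand.

Call:
play_rows(
  deltas=[0, 0.5, 0, 0, 0, 0, 0.8, 0, 0, 0, 0, 0.8, 0, 0, 0, 0, 0.8, 0, 0, 3, 0, 0.8, 0.05, 0, 4, 0, 0.8, 0.1, 0, 0, 0, 0.8, 0, 0, 0, 0, 0.4, 0, 0, 0, 0, 0, 0, 0, 0],
)

```text
clock: 23.32
eef_pos: [0.4966, 0.2306, 0.2015]
tool_rot: [0.649, 0.76, 0.022, 0.027]
ft_force: [0.5, -0.2, -1.5]
grip_width: 0.0175
```

```bash
cat > ret.py <<'E'
from fk import *
from workcell import bot
o=bot.get_obs(); R=Ro.from_quat(o["tool_rot"]).as_matrix()
h=p0+R0@org; tip=fork(o,(0,0,0)); gd=fork(o,(0,0,.03))
xa=np.degrees(np.arctan2(R[1,0],R[0,0]))
print("t",round(o["clock"],2),"tip err (tgt-now) mm",(h-tip)*1000,"guard err xy",((h-gd)*1000)[:2],"tilt",(R@fz)[:2],"turn",round(xa-99.08,2),"f",np.round(o["ft_force"],1))
print("units",R.T@(h-tip)/.06,"units lateral only (at world)",R.T@np.array([*(h-gd)[:2],0])/.06,"down 10mm",R.T@[0,0,-.01]/.06)
E
python3 ret.py
```

```text
t 23.32 tip err (tgt-now) mm [ -20.1567    6.8757 -156.6222] guard err xy [-21.5049   6.2638] tilt [0.0449 0.0204] turn -0.1 f [ 0.5 -0.2 -1.5]
units [ 0.1999 -0.4905  2.5806] units lateral only (at world) [ 0.159  -0.3368 -0.025 ] down 10mm [ 0.0022 -0.0113  0.1663]
```

Call:
play_rows(
  deltas=[0, 0.16, -0.34, 0, 0, 0, 0, 0, 0.3, 0, 0, 0, -0.03, 0.5, 0, 0, 0, -0.03, 0.5, 0, 0, 0, -0.03, 0.3, 0, 0, 0, 0, 0, 0],
)

```text
clock: 24.08
eef_pos: [0.4743, 0.2292, 0.0982]
tool_rot: [0.651, 0.758, 0.018, 0.027]
ft_force: [-0.2, -0.9, -0.8]
grip_width: 0.0174
```

```bash
python3 ret.py
```

```text
t 24.07 tip err (tgt-now) mm [  2.3474   8.4283 -53.3665] guard err xy [0.8481 7.6637] tilt [0.05   0.0255] turn -0.42 f [-0.2 -0.9 -0.8]
units [0.1487 0.0044 0.889 ] units lateral only (at world) [ 0.1241  0.0333 -0.0001] down 10mm [ 0.003  -0.0104  0.1663]
```

Call:
play_rows(
  deltas=[0, 0.14, 0.02, 0, 0, 0, 0, 0, 0, 0, 0, 0, 0, 0.12, 0, 0, 0, 0, 0, 0],
)

```text
clock: 24.58
eef_pos: [0.4768, 0.2383, 0.0932]
tool_rot: [0.652, 0.758, 0.02, 0.028]
ft_force: [-0.7, 0.5, -1.0]
grip_width: 0.0176
```

```bash
python3 ret.py; python3 - <<'E'
from workcell import vision
import cv2
I=vision.camera("side")["color"]
cv2.imwrite("pics/g6.png",cv2.resize(I[215:285,300:360],None,fx=8,fy=8,interpolation=cv2.INTER_CUBIC))
E
```

```text
t 24.57 tip err (tgt-now) mm [ -0.2401  -0.7416 -48.2659] guard err xy [-1.6152 -1.4484] tilt [0.0458 0.0236] turn -0.49 f [-0.7  0.5 -1. ]
units [ 0.0016 -0.0595  0.8023] units lateral only (at world) [-0.0198 -0.0302 -0.0017] down 10mm [ 0.0027 -0.0111  0.1663]
```

View pics/g6.png

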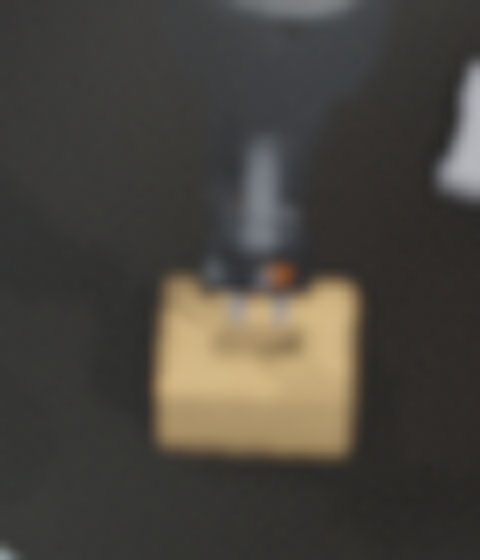

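Tines at crop (237,305) and (278,305), centred over the pocket (215–300, about 343). Lowering.

Call:
play_rows(
  deltas=[0, 0, -0.02, 0.15, 0, 0, 0, -0.02, 0.2, 0, 0, 0, -0.01, 0.15, 0, 0, 0, 0, 0, 0],
)

```text
clock: 25.12
eef_pos: [0.4756, 0.2375, 0.0608]
tool_rot: [0.652, 0.758, 0.02, 0.028]
ft_force: [0.6, 0.0, -1.2]
grip_width: 0.017
```

```bash
python3 ret.py
```

```text
t 25.12 tip err (tgt-now) mm [  0.9425   0.0498 -15.901 ] guard err xy [-0.4418 -0.6618] tilt [0.0461 0.0237] turn -0.49 f [ 0.6  0.  -1.2]
units [ 0.0029 -0.002   0.2655] units lateral only (at world) [-0.0098 -0.0089 -0.0004] down 10mm [ 0.0028 -0.0111  0.1663]
```

Call:
play_rows(
  deltas=[0, 0, -0.01, 0.12, 0, 0, 0, 0, 0.08, 0, 0, 0, 0, 0, 0],
)

```text
clock: 25.5
eef_pos: [0.476, 0.2374, 0.048]
tool_rot: [0.652, 0.758, 0.02, 0.028]
ft_force: [0.0, 0.5, -1.1]
grip_width: 0.0175
```

```bash
python3 ret.py
```

```text
t 25.5 tip err (tgt-now) mm [ 0.4678  0.1567 -3.0888] guard err xy [-0.9102 -0.5519] tilt [0.0459 0.0236] turn -0.49 f [ 0.   0.5 -1.1]
units [0.0023 0.0047 0.0519] units lateral only (at world) [-0.0068 -0.0163 -0.001 ] down 10mm [ 0.0028 -0.0111  0.1663]
```

Call:
play_rows(
  deltas=[0, 0, 0, 0.03, 0, 0, 0, 0, 0.02, 0],
)

```text
clock: 25.75
eef_pos: [0.4765, 0.2375, 0.0457]
tool_rot: [0.652, 0.758, 0.02, 0.028]
ft_force: [-3.5, -2.2, 8.4]
grip_width: 0.0173
```

```bash
python3 ret.py
```

```text
t 25.75 tip err (tgt-now) mm [-0.0106  0.02   -0.7945] guard err xy [-1.3671 -0.6779] tilt [0.0452 0.0233] turn -0.49 f [-3.5 -2.2  8.4]
units [ 0.0006 -0.001   0.0132] units lateral only (at world) [-0.0078 -0.0242 -0.0015] down 10mm [ 0.0027 -0.0112  0.1663]
```

Seated contact at home height (8 N). Releasing and lifting clear.

Call:
play_rows(
  deltas=[0.3, 0, 0, 0, 0, 0.6, 0, 0, 0, 0, 1, 0, 0, 0, 0, 1, 0, 0, 0, 0, 1, 0, 0, 0, 0],
)

```text
clock: 26.38
eef_pos: [0.4776, 0.2381, 0.0466]
tool_rot: [0.652, 0.758, 0.022, 0.029]
ft_force: [0.5, -1.1, 0.6]
grip_width: 0.0852
```

Call:
play_rows(
  deltas=[1, 0, 0, -0.2, 0, 1, 0, 0, -0.5, 0, 1, 0, 0, -0.8, 0, 1, 0, 0, -0.8, 0, 1, -0.5, -0.5, -0.5, 0, 1, -0.8, -0.6, 0, 0, 1, -0.8, -0.6, 0, 0, 1, -0.8, -0.3, 0, 0, 1, 0, 0, 0, 0],
)

```text
clock: 27.5
eef_pos: [0.3718, 0.0449, 0.2209]
tool_rot: [0.651, 0.758, 0.026, 0.033]
ft_force: [0.1, 0.4, 0.6]
grip_width: 0.0851
```

```bash
python3 st.py; python3 - <<'E'
from m import *
from workcell import vision
np.set_printoptions(precision=4,suppress=True)
d={n:vision.camera(n) for n in("side","top")};pickle.dump(d,open("v2.pkl","wb"))
r=mask(d["top"],(5,150,110),(20,255,255),(250,220,30,30));q=mask(d["side"],(5,150,110),(20,255,255),(325,238,20,30))
print(r[0],r[5],q[0],q[5],two(d["top"],r[0],d["side"],q[0]))
c=lambda n,x,y,w,h,s:cv2.resize(d[n]["color"][y:y+h,x:x+w],None,fx=s,fy=s,interpolation=cv2.INTER_CUBIC)
cv2.imwrite("pics/f.png",np.vstack([np.hstack([c("top",240,180,60,60,5),c("side",300,225,60,60,5)]),np.hstack([c("top",325,175,60,60,5),c("side",290,135,60,60,5)])]))
E
```

```text
27.5 q [ 0.132 -0.071 -0.372  1.188 -0.014 -0.021] qd [ 0.042 -0.011  0.017 -0.011  0.023 -0.003] p [0.3718 0.0449 0.2209] f [0.13 0.39 0.58] m [0.052 0.118 0.015] w 0.0851
R cols x,y,z [[-0.1508, 0.9884, -0.0159], [0.9851, 0.1516, 0.0815], [0.083, -0.0034, -0.9965]] xang 98.67
[259.8915 232.4334] 50.0625 [331.6195 251.565 ] 138.0 (array([0.4693, 0.2378, 0.0671]), np.float64(0.0006192161976034307))
```

View pics/f.png

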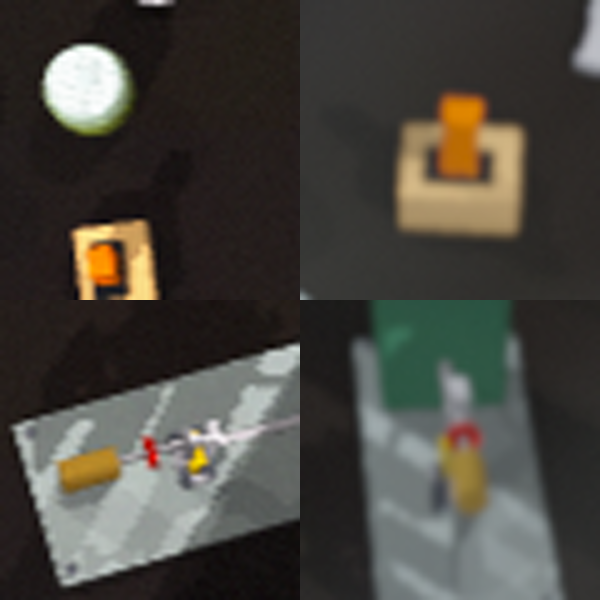

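The fork stands upright with its handle centre at z 67.1 mm, against 67.0 at the start. The link is down in the pocket and the collar is back. Handing in.

```bash
python3 -c "
from workcell import ticket; print(ticket.job_done())"
```

```text
the job is handed in; nothing more can be done
None
```

The yellow link is off the bar and down in the pocket, the fork is back in its stand, and the job was handed in at about 27.5 s of the 56 s allowed.

**What I did:** I took the fork from its stand and lowered it over the bar near the lug without any contact force. I felt the collar about 24.5 mm from the lug face and pushed it about 11.5 mm until the link dropped. Then I backed off, lifted the fork out, set it down until the guard touched, opened the gripper and moved clear.

**Last checks:**
- **Fork:** it stands upright, with its handle centre at z 67.1 mm against 67.0 mm at the start. It sits about 4 mm from where it started, which is within the pocket's play.
- **Link and collar:** the final pictures show the link low in the pocket and the collar back near the lug.
- **Forces:** my readings, taken at the end of each move, peaked at about 10 N on the collar (noise about ±1 N) and 8 N at the stand. That is below the 15 N limit, though the 10 N reading is above the 9.2 N expected at the stop. My estimate of the push stayed about 1.5 mm short of the 13 mm stop.

**What went wrong:** early on, the last joint hit its range limit and tilted the tool by about 4°. Correcting it cost several seconds, and part of the tilt, about 5–7°, stayed for the rest of the job. The fork itself stayed within about 3° of upright while held. I did not re-measure the bystanders afterwards; the arm's path kept clear of them and I saw no unexpected force at the checks.

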